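Load the offset bracket in the drilling jig

ROBOT

A 6-joint arm with a two-finger parallel gripper is mounted at the origin on a cart in front of the work surface, level with it; the furniture and walls round the work are solid. World frame = base frame: x ahead of the robot, y to its left, z up, the work surface at z = 0. Lengths are in m, angles in rad, forces in N, time in s.
With the tool pointing down it reaches from about 0.325 to 0.775 m from the base axis. Payload 9.3 kg.
Tool frame: the origin (TCP) lies on the centre line of the jaws, within the pads' length; the fingertips stand 17 mm ahead of it and the grasp point (between the pads) lies 2 mm behind it (bot.tcp_to_tips is the distance from the TCP to the fingertips, in m); z points along the fingers, y is the direction in which the jaws open and shut (so a half turn about z gives the same grasp; the last joint's range is limited). The gripper opens to 85 mm and grips with 20 to 120 N. Pads are 22 mm wide; open, the fingers measure 114 mm over their backs; the gripper's body (76 mm by 85 mm) begins 54 mm behind the grasp point. The pads swing forward as they close: fully open they stand 13 mm farther back than shut.
Start: joints at [-1.424, 0.259, 0.021, 1.334, 0, 1.418], TCP at [0.162, -0.525, 0.248] pointing down, gripper open.
Joint ranges: [-3.04, 3.04], [-0.91, 1.82], [-1.04, 1.36], [-1.92, 1.95], [-1.52, 1.45], [-3.14, 3.14]. Speed limits (rad/s): [2.22, 2.22, 2.79, 3.14, 3.14, 3.14].

INTERFACE

Orientations are given as a rotation vector (axis times angle).
In Python, from station import bot gives the robot as it stands.
- The arm moves only by the tool move_arm, never from a script. Its argument "commands" is a list of rows, each a list of 7 numbers: the finger opening in mm, from 0 to 85.4, then the shift along the tool's x, y, z in mm, then the turn, a rotation vector about the tool's x, y, z in rad. In form: [[grip, tx, ty, tz, rx, ry, rz], ...]. A call has 1 to 5 rows; each row shifts and turns the commanded pose from where the row before left it, along the tool's axes as they then stand; what a row does not reach is not made up. A row lasts 1/12 s, in which the tool goes at most 41.7 mm and 7.16 degrees, less where a joint would pass 70% of its speed; a pose out of reach is approached as far as the arm can. A call is refused whole if a number of a shift passes 41.7 or a number of a turn 0.125, either way. A call with a gripper value outside its range is refused whole. The fingers move at their own pace and stop on an object; the grip force is fixed at half the most. Time passes only in rows, so rows that do not move let the fingers close. It gives the time, the measured TCP pose, the force and the opening at its end, in the units of the state.
- bot.get_obs(): the state, without advancing time (a new reading comes with each control period).
- bot.grab_frame(name): name is "scene" or "top" or "wrist"; returns the picture (420x560x3 uint8, red, green, blue); there is no depth.
- bot.calibration(name): a dict with "mtx" (3x3 intrinsics, pixels), "D" ([k1, k2, p1, p2, k3] as OpenCV has them; the pictures are not rectified), "R" (3x3) and "t" (3): a world point X has camera coordinates R X + t; the wrist camera has in their place "hand_eye" (4x4, takes a point from camera to tool coordinates, whose origin is the TCP and whose axes are the flange's). Camera axes: x right, y down, z forward; pixel columns grow to the right and rows downward; lengths in m; the calibration is good to about 2 mm. A picture is of the moment at which its call begins: read the wrist's pose just before it. calibration takes no time and is no camera call.
- bot.sign_off(): hands the job in, once; it reports no verdict.
Trained networks look in the newest picture that a camera, given by its name, has taken for a name from the list of things; names that differ only in an ending like _2 or _b are one class to them, and where a whole thing is asked for, a point or a joint stands for the part that bears it (a point fixed in the world has none). Each returns a list of dicts, best first, with "score" (0 to 1); they miss things now and then, are a little off and sometimes report something else, mostly with a low value. They report only what shows in the picture. A call takes as long as a camera call. They do not tell look-alikes from the thing itself.
- bot.outline_of(camera, query): "mask" (420x560 bool, what is visible of it).
- bot.tip_of(camera, query): "point" ([x, y, z] in m, in world coordinates, good to about 4 mm: a listed point, or the origin of a listed thing).
The state is a dict: "clock": time; "qpos": joint angles; "dq": joint speeds; "joint_efforts": joint torques, N m; "position": TCP position; "ee_rot": TCP orientation; "wrist_force": force on the tool from outside, world axes, zero at the start; "torque": the same for the moment, N m; "finger_gap": opening from 0.0 (shut) to 1.0 (fully open).
Only numpy, scipy, OpenCV 4.12 (cv2) and the standard library are available. Lean on these libraries where they do the work, as an engineer would, in place of code of your own. Each camera call takes 0.05 s, during which the arm holds its last target. There are 200 camera calls.

TASK

Load the blue bracket into the drilling jig: swing the clamp arm clear, lay the bracket in the L-shaped pocket, turned the way its outline fits, so that it lies flat and fully home on the floor of the pocket, then swing the clamp arm back over the bracket's foot as far as it goes. Leave the other things on the table where they are.

Things in the scene. Friction and masses are not known exactly. Their poses are not given: they have to be found in the camera images.
- bracket: loose blue bracket, 0.3 kg, lying foot down at any yaw. Foot: L-shaped plate 16 mm thick, a bar local x -65..+65, y -26..+26 mm with a toe at x +20..+65 reaching to y = -68. On it stands an upright web to hold it by, 14 mm thick: x -33..+43, y -13..+1, 16 to 56 mm above the underside. Origin: underside of the foot, centre of the bar; z up
- bracket_web (a point): a point inside the bracket's web, midway along its length and thickness, 42 mm above the underside of the foot: at (5, -6, 42) mm in the bracket's frame, same axes
- bracket_toe (a point): the middle of the toe's underside: at (42.5, -47, 0) mm in the bracket's frame
- jig: plywood drilling jig fixed to the table: local x -95..+85, y -92..+64 mm, top at 26 mm, with a dark-floored L-shaped pocket 14 mm deep, mouth chamfered 3 mm, of the foot's outline with 2 mm play on each side. With the bracket home, its x, y axes point as the jig's and its foot stands 2 mm proud. Origin: underside, 12 mm below the middle of the pocket's bar part; z up
- pocket (a point): the point on the pocket's floor, 12 mm above the table, where the bracket's origin comes to lie; same axes as the jig
- pocket_toe (a point): the point on the pocket's floor where the middle of the toe's underside comes to lie: at (42.5, -47, 12) mm in the jig's frame
- clamp (a joint): angle of the clamp arm: 0 = at its stop, pointing to the jig's -y, across the pocket's end away from the toe; grows clockwise from above to 1.8 rad, the other stop, where it points about to the jig's -x, beside the pocket. It starts between 0 and 0.5, blocking the pocket, turns with light friction (under 1 N at the knob) and stays where it is left
- clamp_pivot (a point): the clamp arm's upright pivot axis, at (-50, 46, 30) mm in the jig's frame, at the height of the underside of the arm; does not turn. The dark arm is 20 mm wide and 10 mm thick, 30 to 40 mm above the table: 2 mm above a foot that lies home
- clamp_knob (a point): the middle of the red upright knob at the free end of the clamp arm, 84 mm from the pivot axis: 18 mm in diameter, from 46 to 80 mm above the table; this point is at 63 mm
- mallet: turned wooden mallet lying down, 222 mm long, 72 mm high; leave it alone. Origin: centre of its underside, long axis y
- sanding_block: sanding block 57 x 87 x 29 mm, leave it alone. Origin: centre of its underside
- block_plane: small wooden plane 60 x 190 mm, 74 mm high, leave it alone. Origin: centre of its underside, long axis y
Things that resemble listed ones, but are neither listed nor needed, are in the scene too. Leave any green look-alike of the jig alone.

How it is judged:
By the outcome, as a careful person would: the job done as asked, in the order asked, and still so for the second after the job is handed in, with the robot touching nothing.
It also fails if it takes over 67 s, if anything falls off the work surface, if the arm or the gripper's body presses on something with over 40 N, if the wrist force passes 120 N, or if a joint passes its speed limit or range.

## Working session

There is one attempt and no reset: what is moved stays moved. The work goes in short steps, Python scripts to look and compute and a tool call to move; the robot and the scene stay as the last step left them, time stands still between calls to the robot, and variables do not carry over. Pictures are saved under pics/ and viewed, about 8 in all and at most 12, crops included, and the job is handed in when it is done.

Besides the shell and the picture viewer there is one more tool, called by a JSON object that holds its "api" and its "payload". move_arm: Moves the arm, as the interface text tells. Its arguments: {"type":"object","properties":{"commands":{"type":"array"}},"required":["commands"]}

```bash
mkdir -p pics; ls; python3 - <<'E'
from station import bot
import cv2
o=bot.get_obs();print({k:o[k] for k in('clock','position','ee_rot','finger_gap','wrist_force')},bot.tcp_to_tips)
for c in('top','scene'):
    f=bot.grab_frame(c);cv2.imwrite(f'pics/{c}0.png',f[:,:,::-1])
    for q in('bracket','jig','clamp','bracket_web','bracket_toe','pocket','pocket_toe','clamp_pivot','clamp_knob'):
        if q!='clamp': print(c,q,[(r['point'],round(r['score'],2)) for r in bot.tip_of(c,q)])
E
```

```text
pics
{'clock': 0.0, 'position': array([ 0.16239352, -0.52519119,  0.24766608]), 'ee_rot': array([-3.10500557e+00, -4.69001233e-01, -3.05883132e-05]), 'finger_gap': 1.0027707832616102, 'wrist_force': array([ 0.50030151, -0.72126384, -0.1104315 ])} 0.017
top bracket [([0.6171, -0.2396, -0.0019], 0.86)]
top jig [([0.5175, 0.1315, 0.001], 0.94), ([0.5426, -0.0737, 0.0016], 0.9)]
top bracket_web [([0.621, -0.2441, 0.0381], 0.61)]
top bracket_toe []
top pocket [([0.5146, 0.1405, 0.0154], 0.64)]
top pocket_toe [([0.48, 0.0887, 0.0098], 0.94), ([0.5228, -0.113, 0.0106], 0.73)]
top clamp_pivot [([0.5552, -0.0278, 0.0212], 0.75), ([0.554, 0.191, 0.0299], 0.61)]
top clamp_knob [([0.4722, 0.1792, 0.0648], 0.71), ([0.5053, -0.0508, 0.0452], 0.61)]
scene bracket [([0.4745, 0.1789, 0.0602], 0.58)]
scene jig [([0.5377, -0.0745, -0.0012], 0.8), ([0.4736, 0.1829, 0.0636], 0.15)]
scene bracket_web []
scene bracket_toe []
scene pocket [([0.5365, -0.0713, 0.0046], 0.94), ([0.5173, 0.1356, 0.0142], 0.77)]
scene pocket_toe [([0.479, 0.0879, 0.0115], 0.94), ([0.5259, -0.1115, 0.009], 0.77)]
scene clamp_pivot [([0.5498, -0.0326, 0.0192], 0.75), ([0.4769, 0.1836, 0.06], 0.71), ([0.5576, 0.1888, 0.0324], 0.6)]
scene clamp_knob [([0.5047, -0.0538, 0.0407], 0.65), ([0.4769, 0.183, 0.0636], 0.57)]
```

View pics/top0.png

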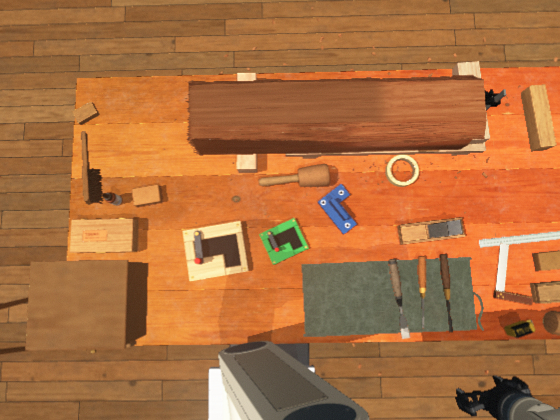

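View pics/scene0.png

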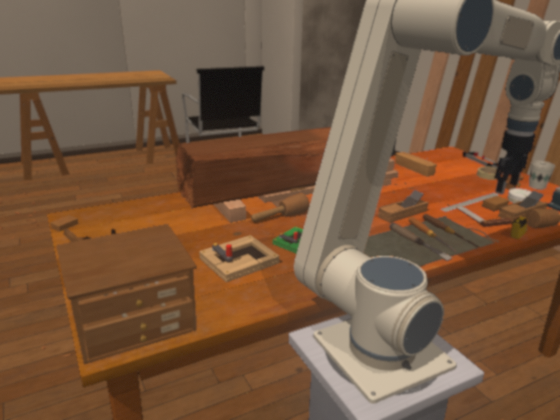

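The things that could be mistaken for the targets, in the top view:
- **Jig:** the plywood one is at (215,250), with its red knob at (198,261). The green look-alike at (285,241) is not mine.
- **Bracket:** the only blue one is at (338,208).

The mallet is at (295,177), and the plane is at (432,230). I'll use the plywood jig and the blue L, and fit models to both.

```bash
cat > h.py <<'E'
from station import bot
import numpy as np, cv2
from scipy.optimize import minimize
from scipy.spatial.transform import Rotation as Rn
L=np.array([[-65,-26],[20,-26],[20,-68],[65,-68],[65,26],[-65,26]])/1e3
Lp=np.array([[-67,-28],[18,-28],[18,-70],[67,-70],[67,28],[-67,28]])/1e3
JB=np.array([[-95,-92],[85,-92],[85,64],[-95,64]])/1e3
WEB=np.array([[-33,-13],[43,-13],[43,1],[-33,1]])/1e3
def cam(c,o=None):
    k=bot.calibration(c)
    if c=='wrist':
        o=o or bot.get_obs();T=np.eye(4);T[:3,:3]=Rn.from_rotvec(o['ee_rot']).as_matrix();T[:3,3]=o['position']
        M=np.linalg.inv(T@np.array(k['hand_eye']));return k,M[:3,:3],M[:3,3]
    return k,np.array(k['R']),np.array(k['t'])
def proj(C,P):
    k,R,t=C
    return cv2.projectPoints(np.asarray(P,float).reshape(-1,3),cv2.Rodrigues(R)[0],t,np.array(k['mtx'],float),np.array(k['D'],float))[0].reshape(-1,2)
def place(p,pts,z):
    c,s=np.cos(p[2]),np.sin(p[2]);pts=np.atleast_2d(pts)
    return np.c_[pts@np.array([[c,s],[-s,c]])+p[:2],np.full(len(pts),z)]
S=4
def fill(m,uv): cv2.fillPoly(m,[np.round(uv*S*16+ (S/2-.5)*16).astype(np.int32)],255,lineType=cv2.LINE_AA,shift=4)
def sil(C,p,parts,shape=(420,560)):
    m=np.zeros((shape[0]*S,shape[1]*S),np.uint8)
    for poly,z0,z1 in parts:
        a=proj(C,place(p,poly,z0));b=proj(C,place(p,poly,z1));fill(m,a);fill(m,b)
        for i in range(len(poly)):
            j=(i+1)%len(poly);q=cv2.convexHull(np.array([a[i],a[j],b[j],b[i]],np.float32))[:,0];fill(m,q)
    return cv2.resize(m,shape[::-1],interpolation=cv2.INTER_AREA)/255.
def fit(C,mask,p0,parts):
    M=cv2.GaussianBlur(mask.astype(np.float32),(0,0),.7)
    f=lambda p:np.abs(cv2.GaussianBlur(sil(C,p,parts).astype(np.float32),(0,0),.7)-M).sum()/M.sum()
    r=minimize(f,p0,method='Nelder-Mead',options=dict(initial_simplex=np.array(p0)+np.array([[0,0,0],[.008,0,0],[0,.008,0],[0,0,.12]]),xatol=1e-4,fatol=1e-4,maxiter=150))
    return r.x,r.fun
BR=[(L,0,.016),(WEB,.016,.056)];JG=[(JB,0,.026)]
def plan(x,y,z,yaw):
    """yaw = world heading of the tool y axis; half turn free"""
    o=bot.get_obs();R=Rn.from_rotvec(o['ee_rot']).as_matrix();best=None
    for h in(0,np.pi):
        a=yaw+h;Y=np.array([np.cos(a),np.sin(a),0]);Z=np.array([0,0,-1.]);G=np.c_[np.cross(Y,Z),Y,Z]
        rv=Rn.from_matrix(R.T@G).as_rotvec()
        d=R.T@(np.array([x,y,z])-o['position'])*1e3
        print('shift mm(start axes)',d.round(1),'turn',rv.round(3),'shift in goal axes',(G.T@(np.array([x,y,z])-o['position'])*1e3).round(1),'q6',o['qpos'][5].round(2))
E
python3 - <<'E'
from h import *
f=bot.grab_frame('top');C=cam('top')
mj=[r['mask'] for r in bot.outline_of('top','jig')];print([(m.sum(),np.argwhere(m).mean(0).round()) for m in mj])
mb=bot.outline_of('top','bracket')
hsv=cv2.cvtColor(f,cv2.COLOR_RGB2HSV)
blue=((hsv[...,0]>100)&(hsv[...,0]<125)&(hsv[...,1]>110));blue[:,:310]=0;blue[:,365:]=0;blue[:175]=0;blue[240:]=0
print(blue.sum(),[r['mask'].sum() for r in mb])
m=blue|mb[0]['mask'] if mb else blue
m=cv2.morphologyEx(m.astype(np.uint8),cv2.MORPH_CLOSE,np.ones((3,3)))
res=sorted([fit(C,m,[.617,-.24,a],BR) for a in np.arange(-3,3.2,.75)],key=lambda r:r[1]);print('bracket',res[:2])
k=min(mj,key=lambda m:abs(np.argwhere(m).mean(0)-[250,215]).sum())
k=cv2.drawContours(np.zeros((420,560),np.uint8),[cv2.convexHull(np.argwhere(k)[:,::-1].astype(np.int32))],-1,1,-1)
pj,e=fit(C,k,[.5175,.137,-1.38],JG);print('jig',pj,e)
pb=res[0][0]
im=cv2.resize(f[:,:,::-1],None,fx=4,fy=4,interpolation=cv2.INTER_CUBIC)
d=lambda p,poly,z,c:cv2.polylines(im,[np.round(proj(C,place(p,poly,z))*4+1.5).astype(np.int32)],True,c,1)
d(pb,L,.016,(0,255,255));d(pb,WEB,.056,(0,255,0));d(pj,JB,.026,(255,0,255));d(pj,Lp,.026,(255,255,0));d(pj,Lp,.012,(0,255,255))
cv2.imwrite('pics/fit.png',im[680:1160,700:1460])
E
```

```text
[(np.int64(3034), array([251., 215.])), (np.int64(1329), array([241., 283.]))]
616 [np.int64(927)]
bracket [(array([ 0.61493099, -0.24104415,  0.63735325]), np.float64(0.04519288241863251)), (array([ 0.61489857, -0.24126329,  0.63809047]), np.float64(0.045870546251535416))]
jig [ 0.51733242  0.13572851 -1.41880411] 0.01893029548227787
```

View pics/fit.png

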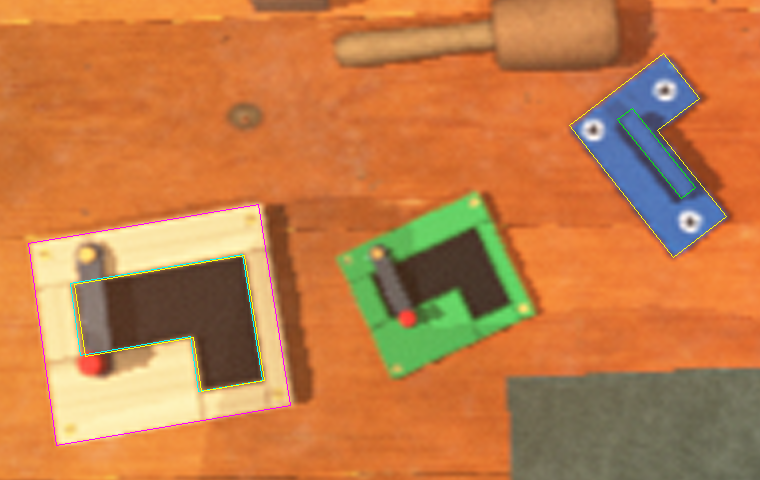

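The overlay matches closely: the jig outline and pocket (cyan) and the bracket L and web (yellow, green) all sit on their edges. Next I'll measure the clamp angle from the red knob and plan the approach.

```bash
cat >> h.py <<'E'
J=np.array([.5173,.1357,-1.419]);PIV=place(J,[-.05,.046],.03)[0]
def knob(th,z=.063): a=-np.pi/2-th;return place(J,[-.05+.084*np.cos(a),.046+.084*np.sin(a)],z)[0]
def red(c,C=None):
    f=bot.grab_frame(c);C=C or cam(c);h=cv2.cvtColor(f,cv2.COLOR_RGB2HSV)
    m=((h[...,0]<6)|(h[...,0]>174))&(h[...,1]>170)&(h[...,2]>80)
    n,l,s,ce=cv2.connectedComponentsWithStats(m.astype(np.uint8))
    return f,C,[(s[i,4],ce[i]) for i in range(1,n) if s[i,4]>8]
def path(x,y,z,yaw,g,n,turn):
    o=bot.get_obs();R=Rn.from_rotvec(o['ee_rot']).as_matrix();p=o['position']
    h0=np.arctan2(R[1,1],R[0,1]);D=(yaw-h0+np.pi)%(2*np.pi)-np.pi
    if turn*D>0: D+= -turn*2*np.pi   # turn=-1: heading grows (ccw)
    d=np.array([x,y,z])-p;print('dist',(d*1e3).round(),'dyaw',D.round(3))
    for i in range(n):
        a=h0+D*i/n;Y=np.array([np.cos(a),np.sin(a),0]);Z=np.array([0,0,-1.]);G=np.c_[np.cross(Y,Z),Y,Z]
        r=G.T@d*1e3/n;print([g,*[float(v) for v in r.round(1)],0,0,float((-D/n).round(4))],end=',\n' if i%5==4 else ',')
E
python3 - <<'E'
from h import *
f,C,b=red('top');print(b)
for th in np.arange(0,.55,.05): print(th.round(2),proj(C,knob(th,.066))[0].round(1),proj(C,knob(th,.08))[0].round(1))
f,C,b=red('scene');print(b)
for th in np.arange(0,.3,.1): print(th.round(2),proj(C,knob(th,.063))[0].round(1))
print(knob(0),PIV)
k=knob(0.05);path(k[0],k[1],.2,J[2]+np.pi,45,25,-1)
E
```

```text
[(np.int32(10), array([276.5, 249. ])), (np.int32(26), array([197.53846154, 260.15384615]))]
0.0 [197.9 260.6] [196.8 260.5]
0.05 [196.4 260.8] [195.4 260.7]
0.1 [195.  260.9] [194.  260.8]
0.15 [193.6 261. ] [192.5 260.9]
0.2 [192.2 261. ] [191.1 260.9]
0.25 [190.8 260.9] [189.7 260.8]
0.3 [189.4 260.7] [188.2 260.7]
0.35 [188.  260.5] [186.8 260.4]
0.4 [186.6 260.2] [185.4 260.1]
0.45 [185.3 259.9] [184.1 259.8]
0.5 [183.9 259.4] [182.7 259.3]
[(np.int32(13), array([295.15384615, 235.23076923])), (np.int32(48), array([228.70833333, 250.20833333]))]
0.0 [228.5 249.9]
0.1 [225.9 250.7]
0.2 [223.1 251.3]
[0.47217626 0.17937892 0.063     ] [0.55521035 0.1920809  0.03      ]
dist [309. 709. -48.] dyaw 2.994
[45, 20.2, -23.4, 1.9, 0, 0, -0.1197],[45, 22.8, -20.9, 1.9, 0, 0, -0.1197],[45, 25.2, -18.0, 1.9, 0, 0, -0.1197],[45, 27.1, -14.8, 1.9, 0, 0, -0.1197],[45, 28.7, -11.5, 1.9, 0, 0, -0.1197],
[45, 29.9, -8.0, 1.9, 0, 0, -0.1197],[45, 30.6, -4.4, 1.9, 0, 0, -0.1197],[45, 30.9, -0.7, 1.9, 0, 0, -0.1197],[45, 30.8, 3.0, 1.9, 0, 0, -0.1197],[45, 30.2, 6.7, 1.9, 0, 0, -0.1197],
[45, 29.2, 10.3, 1.9, 0, 0, -0.1197],[45, 27.8, 13.7, 1.9, 0, 0, -0.1197],[45, 25.9, 16.9, 1.9, 0, 0, -0.1197],[45, 23.7, 19.9, 1.9, 0, 0, -0.1197],[45, 21.2, 22.6, 1.9, 0, 0, -0.1197],
[45, 18.3, 24.9, 1.9, 0, 0, -0.1197],[45, 15.2, 26.9, 1.9, 0, 0, -0.1197],[45, 11.9, 28.6, 1.9, 0, 0, -0.1197],[45, 8.4, 29.8, 1.9, 0, 0, -0.1197],[45, 4.8, 30.6, 1.9, 0, 0, -0.1197],
[45, 1.1, 30.9, 1.9, 0, 0, -0.1197],[45, -2.6, 30.8, 1.9, 0, 0, -0.1197],[45, -6.3, 30.3, 1.9, 0, 0, -0.1197],[45, -9.8, 29.3, 1.9, 0, 0, -0.1197],[45, -13.3, 27.9, 1.9, 0, 0, -0.1197],
```

The clamp is at about 0, blocking the pocket, with its knob at (0.472, 0.179). I'm moving above it.

{"api": "move_arm", "payload": {"commands": [[45,20,-23,2,0,0,-0.12],[45,23,-21,2,0,0,-0.12],[45,25,-18,2,0,0,-0.12],[45,27,-15,2,0,0,-0.12],[45,29,-11,2,0,0,-0.12]]}}

```text
clock: 1.57
position: [0.2246, -0.3828, 0.2382]
ee_rot: [2.825, 1.374, 0.0]
wrist_force: [0.8, -0.1, 0.2]
finger_gap: 0.528
```

{"api": "move_arm", "payload": {"commands": [[45,30,-8,2,0,0,-0.12],[45,31,-4,2,0,0,-0.12],[45,31,-1,2,0,0,-0.12],[45,31,3,2,0,0,-0.12],[45,30,7,2,0,0,-0.12]]}}

```text
clock: 1.98
position: [0.2868, -0.2404, 0.2284]
ee_rot: [2.292, 2.147, -0.0]
wrist_force: [0.5, 0.4, 0.3]
finger_gap: 0.525
```

{"api": "move_arm", "payload": {"commands": [[45,29,10,2,0,0,-0.12],[45,28,14,2,0,0,-0.12],[45,26,17,2,0,0,-0.12],[45,24,20,2,0,0,-0.12],[45,21,23,2,0,0,-0.12]]}}

```text
clock: 2.4
position: [0.3489, -0.0979, 0.2185]
ee_rot: [1.555, 2.729, 0.0]
wrist_force: [-0.0, 0.3, 0.5]
finger_gap: 0.527
```

{"api": "move_arm", "payload": {"commands": [[45,18,25,2,0,0,-0.12],[45,15,27,2,0,0,-0.12],[45,12,29,2,0,0,-0.12],[45,8,30,2,0,0,-0.12],[45,5,31,2,0,0,-0.12]]}}

```text
clock: 2.82
position: [0.4115, 0.0447, 0.2084]
ee_rot: [0.679, 3.067, 0.0]
wrist_force: [0.0, 0.0, 0.1]
finger_gap: 0.528
```

{"api": "move_arm", "payload": {"commands": [[45,1,31,2,0,0,-0.12],[45,-3,31,2,0,0,-0.12],[45,-6,30,2,0,0,-0.12],[45,-10,29,2,0,0,-0.12],[45,-13,28,2,0,0,-0.12]]}}

```text
clock: 3.23
position: [0.4726, 0.1864, 0.1982]
ee_rot: [-0.258, 3.131, -0.0]
wrist_force: [-0.2, -0.9, 1.1]
finger_gap: 0.527
```

```bash
python3 - <<'E'
from h import *
o=bot.get_obs();k=knob(0);plan(k[0],k[1],.067,J[2]+np.pi);print(o['clock'],o['position'],o['wrist_force'],o['qpos'])
f,C,b=red('wrist');print(b,proj(C,knob(0,.08))[0],proj(C,PIV))
im=f[:,:,::-1].copy()
for poly,z,c in((Lp,.026,(255,255,0)),(Lp,.012,(0,255,255)),(JB,.026,(255,0,255))): cv2.polylines(im,[np.round(proj(C,place(J,poly,z))).astype(np.int32)],True,c,1)
cv2.circle(im,tuple(int(v) for v in proj(C,knob(0,.08))[0]),6,(0,255,0),1)
cv2.imwrite('pics/w1.png',im)
E
```

```text
shift mm(start axes) [  1.6  -6.9 131.2] turn [-0.     0.     0.013] shift in goal axes [  1.5  -6.9 131.2] q6 0.05
shift mm(start axes) [  1.6  -6.9 131.2] turn [-1.000e-03 -0.000e+00 -3.129e+00] shift in goal axes [ -1.5   6.9 131.2] q6 0.05
3.2333 [0.47261935 0.1864187  0.19823563] [-0.19857489 -0.9359608   1.09120879] [ 2.10442252e-01  2.07787090e-01 -1.75997065e-01  1.18668237e+00
 -7.40060901e-05  4.60025269e-02]
[(np.int32(309), array([ 26.79288026, 186.22330097])), (np.int32(424), array([268.10141509, 200.96933962]))] [263.4153498  203.28681593] [[264.04780728 262.34678856]]
```

View pics/w1.png

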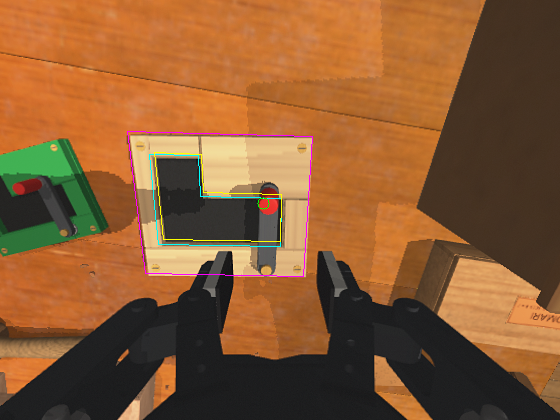

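The wrist view shows the jig model on target, with the knob at (268,203) about 4 px from the prediction, well inside a 45 mm cage. Next I'll go down round the knob and narrow the fingers.

{"api": "move_arm", "payload": {"commands": [[45,1,-4,33,0,0,0.012],[45,0,0,33,0,0,0],[45,0,0,33,0,0,0],[45,0,0,30,0,0,0],[45,0,0,0,0,0,0]]}}

```text
clock: 3.7
position: [0.4689, 0.18, 0.0646]
ee_rot: [0.229, -3.125, 0.002]
wrist_force: [-1.3, 0.4, -0.6]
finger_gap: 0.526
```

{"api": "move_arm", "payload": {"commands": [[24,0,0,0,0,0,0],[24,0,0,0,0,0,0],[24,0,0,0,0,0,0],[24,0,0,0,0,0,0]]}}

```text
clock: 4.03
position: [0.4729, 0.1808, 0.0711]
ee_rot: [-0.229, 3.13, 0.001]
wrist_force: [0.3, 0.3, 0.4]
finger_gap: 0.282
```

```bash
python3 - <<'E'
from h import *
k=knob(0.03);plan(k[0],k[1],.067,J[2]+np.pi-.03);print(bot.get_obs()['position'],bot.get_obs()['finger_gap']*85.4)
f,C,b=red('wrist');print(b)
cv2.imwrite('pics/w2.png',f[:,:,::-1])
E
```

```text
shift mm(start axes) [1.  1.2 4.1] turn [0.    0.003 0.024] shift in goal axes [1.  1.2 4.1] q6 0.05
shift mm(start axes) [1.  1.2 4.1] turn [-0.005  0.    -3.117] shift in goal axes [-1.  -1.2  4.1] q6 0.05
[0.47294984 0.18084307 0.07108107] 24.098598673413015
[(np.int32(1840), array([273.87336957, 274.5125    ]))]
```

View pics/w2.png

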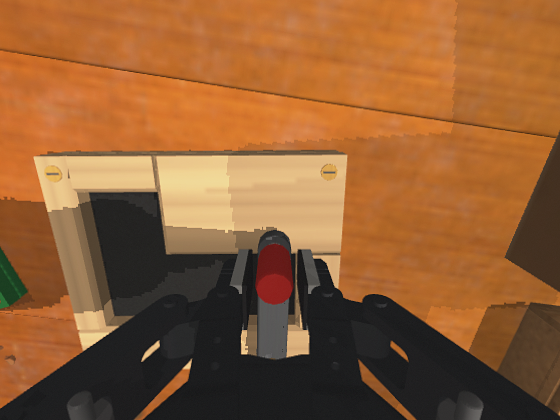

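The knob is caged between the pads (274,275). Next I'll swing it 1.8 rad clockwise about the pivot.

{"api": "move_arm", "payload": {"commands": [[24,0,10,3,0,0,0.12],[24,-0.6,10,0,0,0,0.12],[24,-0.6,10,0,0,0,0.12],[24,-0.6,10,0,0,0,0.12],[24,-0.6,10,0,0,0,0.12]]}}

```text
clock: 4.5
position: [0.4792, 0.2297, 0.0673]
ee_rot: [0.716, 3.058, 0.0]
wrist_force: [-0.0, -1.7, -0.6]
finger_gap: 0.278
```

{"api": "move_arm", "payload": {"commands": [[24,-0.6,10,0,0,0,0.12],[24,-0.6,10,0,0,0,0.12],[24,-0.6,10,0,0,0,0.12],[24,-0.6,10,0,0,0,0.12],[24,-0.6,10,0,0,0,0.12]]}}

```text
clock: 4.92
position: [0.513, 0.2658, 0.0672]
ee_rot: [1.587, 2.71, 0.001]
wrist_force: [-1.3, -1.1, 0.8]
finger_gap: 0.28
```

```bash
python3 - <<'E'
from h import *
th=1.2
k=knob(th);plan(k[0],k[1],.067,J[2]+np.pi-th);print(bot.get_obs()['position'],bot.get_obs()['qpos'])
E
```

```text
shift mm(start axes) [-1.  -0.2  0.2] turn [ 0.001  0.    -0.011] shift in goal axes [-1.  -0.2  0.2] q6 1.39
shift mm(start axes) [-1.  -0.2  0.2] turn [ 0.00e+00 -1.00e-03  3.13e+00] shift in goal axes [1.  0.2 0.2] q6 1.39
[0.51297152 0.26580115 0.06721678] [ 3.32904497e-01  4.14233219e-01 -2.30876725e-01  9.24842007e-01
 -9.27608409e-05  1.39238667e+00]
```

The swing is on track. I'll finish it, open the fingers and lift off.

{"api": "move_arm", "payload": {"commands": [[24,-0.6,10,0,0,0,0.12],[24,-0.6,10,0,0,0,0.12],[24,-0.6,10,0,0,0,0.12],[24,-0.6,10,0,0,0,0.12],[24,-0.6,10,0,0,0,0.12]]}}

```text
clock: 5.33
position: [0.5613, 0.2765, 0.0672]
ee_rot: [-2.317, -2.121, -0.002]
wrist_force: [-0.9, 1.2, -0.0]
finger_gap: 0.281
```

{"api": "move_arm", "payload": {"commands": [[34,0,-3,0,0,0,0],[34,0,0,0,0,0,0],[34,0,0,-30,0,0,0],[34,0,0,-40,0,0,0],[45,0,0,-40,0,0,0]]}}

```text
clock: 5.75
position: [0.5563, 0.2759, 0.1772]
ee_rot: [-2.306, -2.132, 0.004]
wrist_force: [1.4, 0.9, -0.1]
finger_gap: 0.517
```

```bash
python3 - <<'E'
from h import *
f,C,b=red('top');print(b)
for th in(1.6,1.7,1.75,1.8): print(th,proj(C,knob(th,.066))[0].round(1))
pb=[.6149,-.2410,.6375];w=place(pb,[.005,-.006],0)[0];print(w)
print(bot.get_obs()['position'],bot.get_obs()['wrist_force'])
path(w[0],w[1],.19,pb[2]+np.pi/2,50,20,-1)
E
```

```text
[(np.int32(37), array([166.21621622, 231.64864865]))]
1.6 [166.  236.6]
1.7 [165.8 233.8]
1.75 [165.8 232.4]
1.8 [165.9 231. ]
[ 0.62248906 -0.24284558  0.        ]
[0.55895478 0.27690502 0.18651635] [0.35220985 1.12033818 6.30459002]
dist [  64. -520.    3.] dyaw 2.287
[50, -25.7, 5.2, -0.2, 0, 0, -0.1143],[50, -26.1, 2.2, -0.2, 0, 0, -0.1143],[50, -26.2, -0.8, -0.2, 0, 0, -0.1143],[50, -25.9, -3.7, -0.2, 0, 0, -0.1143],[50, -25.3, -6.7, -0.2, 0, 0, -0.1143],
[50, -24.4, -9.5, -0.2, 0, 0, -0.1143],[50, -23.1, -12.2, -0.2, 0, 0, -0.1143],[50, -21.6, -14.8, -0.2, 0, 0, -0.1143],[50, -19.8, -17.2, -0.2, 0, 0, -0.1143],[50, -17.7, -19.3, -0.2, 0, 0, -0.1143],
[50, -15.4, -21.2, -0.2, 0, 0, -0.1143],[50, -12.9, -22.8, -0.2, 0, 0, -0.1143],[50, -10.2, -24.1, -0.2, 0, 0, -0.1143],[50, -7.3, -25.1, -0.2, 0, 0, -0.1143],[50, -4.4, -25.8, -0.2, 0, 0, -0.1143],
[50, -1.5, -26.1, -0.2, 0, 0, -0.1143],[50, 1.5, -26.1, -0.2, 0, 0, -0.1143],[50, 4.5, -25.8, -0.2, 0, 0, -0.1143],[50, 7.4, -25.1, -0.2, 0, 0, -0.1143],[50, 10.2, -24.1, -0.2, 0, 0, -0.1143],
```

The clamp is clear at about 1.78 rad. I'm moving over the bracket.

{"api": "move_arm", "payload": {"commands": [[50,-26,5,0,0,0,-0.114],[50,-26,2,0,0,0,-0.114],[50,-26,-1,0,0,0,-0.114],[50,-26,-4,0,0,0,-0.114],[50,-25,-7,0,0,0,-0.114]]}}

```text
clock: 6.22
position: [0.5708, 0.1452, 0.1768]
ee_rot: [1.606, 2.7, 0.001]
wrist_force: [-0.7, -0.4, -0.0]
finger_gap: 0.583
```

{"api": "move_arm", "payload": {"commands": [[50,-24,-10,0,0,0,-0.114],[50,-23,-12,0,0,0,-0.114],[50,-22,-15,0,0,0,-0.114],[50,-20,-17,0,0,0,-0.114],[50,-18,-19,0,0,0,-0.114]]}}

```text
clock: 6.63
position: [0.5861, 0.0151, 0.1768]
ee_rot: [0.782, 3.042, 0.0]
wrist_force: [0.1, -0.3, -0.0]
finger_gap: 0.587
```

{"api": "move_arm", "payload": {"commands": [[50,-15,-21,0,0,0,-0.114],[50,-13,-23,0,0,0,-0.114],[50,-10,-24,0,0,0,-0.114],[50,-7,-25,0,0,0,-0.114],[50,-4,-26,0,0,0,-0.114]]}}

```text
clock: 7.05
position: [0.6, -0.1145, 0.1768]
ee_rot: [-0.104, 3.139, -0.0]
wrist_force: [0.7, 0.2, 0.4]
finger_gap: 0.589
```

{"api": "move_arm", "payload": {"commands": [[50,-1,-26,0,0,0,-0.114],[50,2,-26,0,0,0,-0.114],[50,4,-26,0,0,0,-0.114],[50,7,-25,0,0,0,-0.114],[50,10,-24,0,0,0,-0.114]]}}

```text
clock: 7.47
position: [0.6147, -0.244, 0.1768]
ee_rot: [-0.983, 2.984, -0.0]
wrist_force: [0.4, -0.0, -0.6]
finger_gap: 0.584
```

```bash
python3 - <<'E'
from h import *
bot.grab_frame('top')
pb=np.array([.6149,-.2410,.6375]);w=place(pb,[.005,-.006],0)[0]
plan(w[0],w[1],.045,pb[2]+np.pi/2)
o=bot.get_obs();f=bot.grab_frame('wrist');C=cam('wrist',o);print(o['position'],o['qpos'])
h=cv2.cvtColor(f,cv2.COLOR_RGB2HSV);m=((h[...,0]>100)&(h[...,0]<125)&(h[...,1]>110)).astype(np.uint8)
m=cv2.morphologyEx(m,cv2.MORPH_CLOSE,np.ones((9,9)));print(m.sum())
print(fit(C,m,pb,BR))
im=f[:,:,::-1].copy()
for poly,z,c in((L,.016,(0,255,255)),(WEB,.056,(0,255,0))): cv2.polylines(im,[np.round(proj(C,place(pb,poly,z))).astype(np.int32)],True,c,1)
cv2.imwrite('pics/w3.png',im)
E
```

```text
shift mm(start axes) [ -9.5   0.3 131.2] turn [-0.002 -0.001  0.006] shift in goal axes [-9.300e+00  1.000e-01  1.312e+02] q6 -1.15
shift mm(start axes) [ -9.5   0.3 131.2] turn [ 1.000e-03 -3.000e-03 -3.135e+00] shift in goal axes [ 9.300e+00 -1.000e-01  1.312e+02] q6 -1.15
[ 0.61505426 -0.24851198  0.1762431 ] [-0.50971784  0.47753962  0.1738652   1.2657538  -0.00150402 -1.15371478]
7496
(array([ 0.61530045, -0.24229028,  0.63836056]), np.float64(0.1201874390244484))
```

View pics/w3.png

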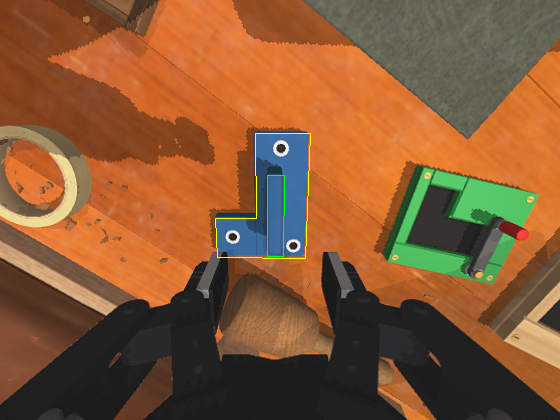

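The bracket model matches the wrist view, with the web at (275,215). Next I'll go down and grip the web.

{"api": "move_arm", "payload": {"commands": [[50,-9,0,32,0,0,0.006],[50,0,0,35,0,0,0],[50,0,0,35,0,0,0],[50,0,0,29,0,0,0],[50,0,0,0,0,0,0]]}}

```text
clock: 7.98
position: [0.6192, -0.2353, 0.0397]
ee_rot: [0.96, -2.985, -0.011]
wrist_force: [-1.1, 0.1, -0.7]
finger_gap: 0.585
```

{"api": "move_arm", "payload": {"commands": [[50,0,0,0,0,0,0],[50,0,0,0,0,0,0]]}}

```text
clock: 8.15
position: [0.6233, -0.2379, 0.0475]
ee_rot: [-0.96, 2.99, -0.002]
wrist_force: [0.1, -0.3, 0.9]
finger_gap: 0.591
```

```bash
python3 - <<'E'
from h import *
pb=np.array([.6149,-.2410,.6375]);w=place(pb,[.005,-.006],0)[0]
plan(w[0],w[1],.045,pb[2]+np.pi/2);print(bot.get_obs()['position'],bot.get_obs()['wrist_force'])
E
```

```text
shift mm(start axes) [ 3.5 -3.6  2.5] turn [-0.002  0.001 -0.016] shift in goal axes [ 3.6 -3.5  2.5] q6 -1.11
shift mm(start axes) [ 3.5 -3.6  2.5] turn [2.000e-03 3.000e-03 3.125e+00] shift in goal axes [-3.6  3.5  2.5] q6 -1.11
[ 0.62325232 -0.23789504  0.04746843] [ 0.05952482 -0.3225908   0.86401668]
```

{"api": "move_arm", "payload": {"commands": [[50,3.5,-3.5,1,0,0,-0.016],[50,0,0,0,0,0,0],[8,0,0,0,0,0,0],[8,0,0,0,0,0,0],[8,0,0,0,0,0,0]]}}

```text
clock: 8.57
position: [0.6219, -0.2431, 0.0449]
ee_rot: [-0.982, 2.983, -0.001]
wrist_force: [1.3, -1.8, 1.4]
finger_gap: 0.167
```

{"api": "move_arm", "payload": {"commands": [[8,0,0,0,0,0,0],[8,0,0,0,0,0,0],[8,0,0,0,0,0,0],[8,0,0,0,0,0,0]]}}

```text
clock: 8.9
position: [0.6221, -0.2431, 0.045]
ee_rot: [-0.982, 2.983, -0.002]
wrist_force: [-0.7, -0.6, 5.2]
finger_gap: 0.155
```

```bash
python3 - <<'E'
from h import *
pb=np.array([.6149,-.2410,.6375])
plan(*place(pb,[.005,-.006],.045)[0],pb[2]+np.pi/2)
o=bot.get_obs();print(o['position'],o['ee_rot'],o['finger_gap']*85.4,o['wrist_force'])
R=Rn.from_rotvec(o['ee_rot']).as_matrix();h=np.arctan2(R[1,1],R[0,1])
d=o['position'][:2]-pb[:2];c,s=np.cos(pb[2]),np.sin(pb[2]);print('tcp in bracket',np.array([[c,s],[-s,c]])@d*1e3,'yaw rel',h-pb[2]-np.pi/2)
E
```

```text
shift mm(start axes) [-0.5 -0.   0. ] turn [-0.001  0.    -0.001] shift in goal axes [-0.5 -0.   0. ] q6 -1.13
shift mm(start axes) [-0.5 -0.   0. ] turn [1.00e-03 2.00e-03 3.14e+00] shift in goal axes [0.5 0.  0. ] q6 -1.13
[ 0.62206759 -0.24311083  0.04500978] [-9.82290114e-01  2.98325994e+00 -1.51642606e-03] 13.218987157920147 [-0.73036781 -0.55802891  5.1801548 ]
tcp in bracket [ 4.50343053 -5.96229847] yaw rel -0.0013268064359015508
```

Gripped: the opening is 13.2 mm, and the TCP is at (4.5, -6.0) mm in the bracket's frame, as intended. Next I'll lift and carry.

{"api": "move_arm", "payload": {"commands": [[8,0,0,-15,0,0,0],[8,0,0,-30,0,0,0],[8,0,0,-35,0,0,0],[8,0,0,-30,0,0,0],[8,0,0,0,0,0,0]]}}

```text
clock: 9.32
position: [0.6236, -0.2438, 0.1605]
ee_rot: [-0.981, 2.978, -0.01]
wrist_force: [-0.1, -0.3, -2.0]
finger_gap: 0.151
```

```bash
python3 - <<'E'
from h import *
o=bot.get_obs();print(o['position'],o['finger_gap']*85.4,o['wrist_force'])
w=place(J,[.0045,-.006],0)[0];path(w[0],w[1],.155,J[2]+np.pi/2,8,20,1)
E
```

```text
[ 0.62356831 -0.24375508  0.16054321] 12.853999944095758 [-0.07583572 -0.3304789  -1.99639614]
dist [-112.  374.   -6.] dyaw -2.055
[8, -6.6, 18.4, 0.3, 0, 0, 0.1028],[8, -4.7, 18.9, 0.3, 0, 0, 0.1028],[8, -2.7, 19.3, 0.3, 0, 0, 0.1028],[8, -0.7, 19.5, 0.3, 0, 0, 0.1028],[8, 1.3, 19.5, 0.3, 0, 0, 0.1028],
[8, 3.2, 19.2, 0.3, 0, 0, 0.1028],[8, 5.2, 18.8, 0.3, 0, 0, 0.1028],[8, 7.1, 18.2, 0.3, 0, 0, 0.1028],[8, 8.9, 17.4, 0.3, 0, 0, 0.1028],[8, 10.7, 16.3, 0.3, 0, 0, 0.1028],
[8, 12.3, 15.2, 0.3, 0, 0, 0.1028],[8, 13.8, 13.8, 0.3, 0, 0, 0.1028],[8, 15.1, 12.3, 0.3, 0, 0, 0.1028],[8, 16.3, 10.7, 0.3, 0, 0, 0.1028],[8, 17.3, 9.0, 0.3, 0, 0, 0.1028],
[8, 18.2, 7.2, 0.3, 0, 0, 0.1028],[8, 18.8, 5.3, 0.3, 0, 0, 0.1028],[8, 19.2, 3.3, 0.3, 0, 0, 0.1028],[8, 19.5, 1.3, 0.3, 0, 0, 0.1028],[8, 19.5, -0.7, 0.3, 0, 0, 0.1028],
```

{"api": "move_arm", "payload": {"commands": [[8,-7,18,0,0,0,0.103],[8,-5,19,0,0,0,0.103],[8,-3,19,0,0,0,0.103],[8,-1,19.5,0,0,0,0.103],[8,1,19.5,0,0,0,0.103]]}}

```text
clock: 9.73
position: [0.5947, -0.1482, 0.1532]
ee_rot: [0.182, -3.135, -0.001]
wrist_force: [-0.2, 1.3, -1.6]
finger_gap: 0.152
```

{"api": "move_arm", "payload": {"commands": [[8,3,19,0,0,0,0.103],[8,5,19,0,0,0,0.103],[8,7,18,0,0,0,0.103],[8,9,17,0,0,0,0.103],[8,11,16,0,0,0,0.103]]}}

```text
clock: 10.15
position: [0.567, -0.0554, 0.1534]
ee_rot: [-0.622, -3.078, -0.0]
wrist_force: [0.2, -0.9, -1.9]
finger_gap: 0.152
```

{"api": "move_arm", "payload": {"commands": [[8,12,15,0,0,0,0.103],[8,14,14,0,0,0,0.103],[8,15,12,0,0,0,0.103],[8,16,11,0,0,0,0.103],[8,17,9,0,0,0,0.103]]}}

```text
clock: 10.57
position: [0.54, 0.0376, 0.1535]
ee_rot: [-1.386, -2.818, 0.001]
wrist_force: [0.8, -0.2, -2.9]
finger_gap: 0.154
```

{"api": "move_arm", "payload": {"commands": [[8,18,7,0,0,0,0.103],[8,19,5,0,0,0,0.103],[8,19,3,0,0,0,0.103],[8,19.5,1,0,0,0,0.103],[8,19.5,-1,0,0,0,0.103]]}}

```text
clock: 10.98
position: [0.5113, 0.1304, 0.1535]
ee_rot: [-2.058, -2.373, 0.002]
wrist_force: [0.4, 0.9, -3.2]
finger_gap: 0.158
```

{"api": "move_arm", "payload": {"commands": [[8,0,0,0,0,0,0],[8,0,0,0,0,0,0],[8,0,0,0,0,0,0]]}}

```text
clock: 11.23
position: [0.512, 0.1293, 0.1538]
ee_rot: [-2.049, -2.381, 0.001]
wrist_force: [0.3, -0.7, -2.8]
finger_gap: 0.151
```

```bash
python3 - <<'E'
from h import *
o=bot.get_obs();print(o['position'],o['finger_gap']*85.4,o['wrist_force'],o['qpos'])
w=place(J,[.0045,-.006],0)[0];plan(w[0],w[1],.085,J[2]+np.pi/2)
E
```

```text
[0.51203678 0.12931991 0.15380721] 12.924176241162352 [ 0.25735492 -0.67301769 -2.82043274] [ 8.85620868e-02  2.68099632e-01 -2.12273982e-01  1.09119051e+00
 -2.68961692e-04  1.50996232e+00]
shift mm(start axes) [ 1.   0.2 68.8] turn [-0.001  0.    -0.002] shift in goal axes [ 1.   0.2 68.8] q6 1.51
shift mm(start axes) [ 1.   0.2 68.8] turn [0.000e+00 1.000e-03 3.139e+00] shift in goal axes [-1.  -0.2 68.8] q6 1.51
```

{"api": "move_arm", "payload": {"commands": [[8,1,0,30,0,0,-0.002],[8,0,0,30,0,0,0],[8,0,0,13,0,0,0],[8,0,0,0,0,0,0],[8,0,0,0,0,0,0]]}}

```text
clock: 11.65
position: [0.512, 0.1297, 0.0809]
ee_rot: [-2.049, -2.38, 0.002]
wrist_force: [0.0, -1.4, -2.2]
finger_gap: 0.157
```

```bash
python3 - <<'E'
from h import *
o=bot.get_obs();print(o['position'])
w=place(J,[.0045,-.006],0)[0];plan(w[0],w[1],.060,J[2]+np.pi/2)
f=bot.grab_frame('wrist');C=cam('wrist',o);z=o['position'][2]-.045
im=f[:,:,::-1].copy()
for poly,zz,c in((L,z+.016,(0,255,255)),(Lp,.026,(255,255,0)),(JB,.026,(255,0,255))): cv2.polylines(im,[np.round(proj(C,place(J,poly,zz))).astype(np.int32)],True,c,1)
cv2.imwrite('pics/w4.png',cv2.resize(im,None,fx=1.4,fy=1.4))
E
```

```text
[0.51200727 0.12974308 0.08092247]
shift mm(start axes) [ 0.6  0.2 20.9] turn [-0.002  0.    -0.003] shift in goal axes [ 0.6  0.1 20.9] q6 1.51
shift mm(start axes) [ 0.6  0.2 20.9] turn [0.000e+00 3.000e-03 3.139e+00] shift in goal axes [-0.6 -0.1 20.9] q6 1.51
```

View pics/w4.png

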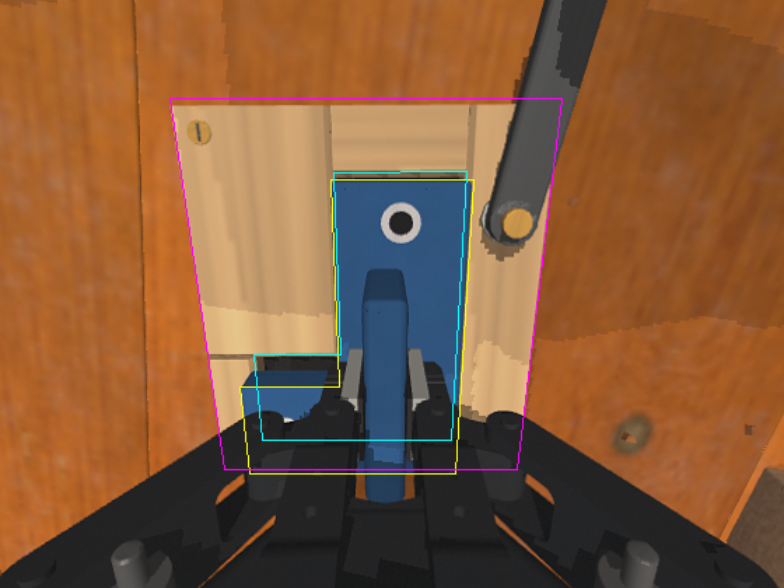

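In the carried view the foot's far edge (row 181) and toe (243,386) line up with the predicted outlines over the pocket. I'll lower it slowly and watch the force.

{"api": "move_arm", "payload": {"commands": [[8,0.6,0,4,0,0,-0.003],[8,0,0,4,0,0,0],[8,0,0,3,0,0,0],[8,0,0,2,0,0,0],[8,0,0,0,0,0,0]]}}

```text
clock: 12.12
position: [0.5122, 0.1309, 0.0685]
ee_rot: [2.046, 2.383, 0.0]
wrist_force: [0.6, -2.2, -1.2]
finger_gap: 0.154
```

{"api": "move_arm", "payload": {"commands": [[8,0,0,3,0,0,0],[8,0,0,3,0,0,0],[8,0,0,0,0,0,0]]}}

```text
clock: 12.37
position: [0.5138, 0.1292, 0.0643]
ee_rot: [2.043, 2.378, 0.0]
wrist_force: [0.1, -14.8, 15.3]
finger_gap: 0.155
```

```bash
python3 - <<'E'
from h import *
o=bot.get_obs();print(o['position'],o['wrist_force'],o['torque'])
w=place(J,[.0045,-.006],0)[0];plan(w[0],w[1],.057,J[2]+np.pi/2)
E
```

```text
[0.51377179 0.12924333 0.06432259] [  0.07633231 -14.75428886  15.29741641] [-2.35512445 -0.07830329  0.4503055 ]
shift mm(start axes) [ 1.4 -1.6  7.3] turn [ 0.004  0.005 -0.001] shift in goal axes [ 1.3 -1.5  7.3] q6 1.51
shift mm(start axes) [ 1.4 -1.6  7.3] turn [ 0.008 -0.007  3.141] shift in goal axes [-1.3  1.5  7.3] q6 1.51
```

The foot is touching the chamfer on the +y side, with about 15 N pushing toward -y and up. I'll ease off, shift 2 mm that way (tool -x) and lower again.

{"api": "move_arm", "payload": {"commands": [[8,-2,0,-1,0,0,0],[8,0,0,0,0,0,0],[8,0,0,2,0,0,0],[8,0,0,2,0,0,0],[8,0,0,0,0,0,0]]}}

```text
clock: 12.78
position: [0.5123, 0.1289, 0.0587]
ee_rot: [2.046, 2.383, -0.001]
wrist_force: [1.6, -4.0, -2.5]
finger_gap: 0.15
```

```bash
python3 - <<'E'
from h import *
o=bot.get_obs();print(o['position'],o['wrist_force'],o['torque'])
w=place(J,[.0045,-.006],0)[0];plan(w[0],w[1],.057,J[2]+np.pi/2)
E
```

```text
[0.51229717 0.1288591  0.05874967] [ 1.5739832  -4.04345049 -2.49245271] [-1.08024168 -0.50790349  0.01862452]
shift mm(start axes) [ 1.5 -0.   1.7] turn [-0.     0.001 -0.   ] shift in goal axes [ 1.5 -0.   1.7] q6 1.51
shift mm(start axes) [ 1.5 -0.   1.7] turn [1.000e-03 0.000e+00 3.142e+00] shift in goal axes [-1.5  0.   1.7] q6 1.51
```

{"api": "move_arm", "payload": {"commands": [[8,-0.5,0,1.5,0,0,0],[8,0,0,1,0,0,0],[8,0,0,0,0,0,0],[8,0,0,0,0,0,0]]}}

```text
clock: 13.12
position: [0.5123, 0.1296, 0.0574]
ee_rot: [-2.045, -2.384, -0.002]
wrist_force: [-3.4, 2.7, 10.1]
finger_gap: 0.16
```

```bash
python3 - <<'E'
from h import *
o=bot.get_obs();print(o['position'],o['wrist_force'],o['torque'])
E
```

```text
[0.51229303 0.12957258 0.05744163] [-3.4120266   2.66178064 10.11883771] [-0.11383971  0.42433715 -0.01490767]
```

The foot reached the floor at TCP z 57.4 mm (57 expected) with 10 N. I'll press slightly, release and lift.

{"api": "move_arm", "payload": {"commands": [[8,0,0,0.5,0,0,0],[30,0,0,0,0,0,0],[30,0,0,0,0,0,0],[30,0,0,0,0,0,0],[30,0,0,0,0,0,0]]}}

```text
clock: 13.53
position: [0.5122, 0.1288, 0.056]
ee_rot: [-2.046, -2.383, 0.0]
wrist_force: [-0.2, 0.5, -0.4]
finger_gap: 0.351
```

{"api": "move_arm", "payload": {"commands": [[30,0,0,-10,0,0,0],[30,0,0,-35,0,0,0],[30,0,0,-35,0,0,0],[30,0,0,-35,0,0,0],[30,0,0,0,0,0,0]]}}

```text
clock: 13.95
position: [0.5148, 0.1289, 0.1784]
ee_rot: [2.042, 2.379, 0.011]
wrist_force: [0.2, 0.1, -0.1]
finger_gap: 0.353
```

```bash
python3 - <<'E'
from h import *
k=knob(1.79);path(k[0],k[1],.160,J[2]+np.pi-1.79,40,5,-1)
o=bot.get_obs();f=bot.grab_frame('wrist');C=cam('wrist',o);im=f[:,:,::-1].copy()
for poly,zz,c in((L,.028,(0,255,255)),(WEB,.068,(0,255,0)),(JB,.026,(255,0,255))): cv2.polylines(im,[np.round(proj(C,place(J,poly,zz))).astype(np.int32)],True,c,1)
cv2.imwrite('pics/w5.png',cv2.resize(im,None,fx=1.4,fy=1.4))
E
```

```text
dist [ 46. 147. -18.] dyaw 6.064
[40, 27.7, 13.6, 3.7, 0, 0, -1.2127],[40, -3.0, 30.7, 3.7, 0, 0, -1.2127],[40, -29.8, 7.9, 3.7, 0, 0, -1.2127],[40, -17.9, -25.1, 3.7, 0, 0, -1.2127],[40, 17.2, -25.5, 3.7, 0, 0, -1.2127],
```

View pics/w5.png

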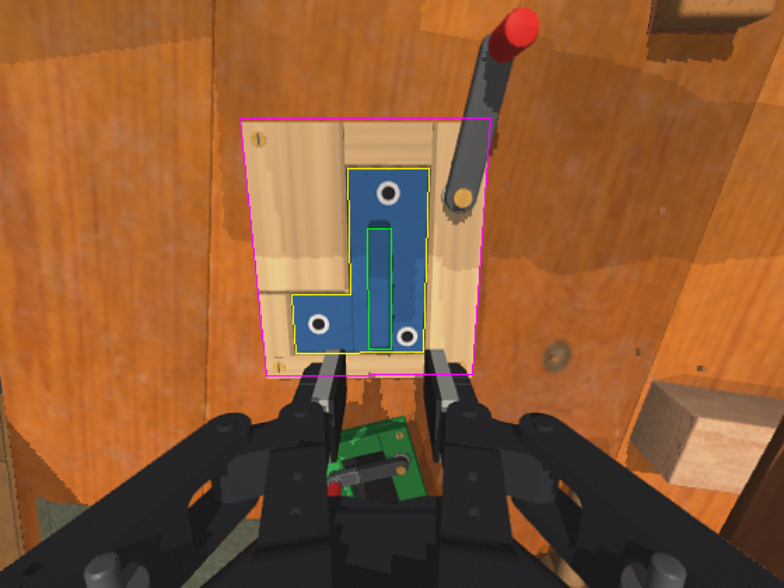

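The bracket is seated: its outline coincides with the model at a foot-top height of 28 mm, and it is inside the pocket all round. Now back to the knob, about (0.561, 0.276).

```bash
python3 - <<'E'
from h import *
k=knob(1.78);path(k[0],k[1],.160,J[2]+np.pi-1.78,40,5,1)
E
```

```text
dist [ 46. 147. -15.] dyaw -0.209
[40, 27.7, 13.6, 3.1, 0, 0, 0.0419],[40, 28.2, 12.4, 3.1, 0, 0, 0.0419],[40, 28.7, 11.2, 3.1, 0, 0, 0.0419],[40, 29.2, 10.0, 3.1, 0, 0, 0.0419],[40, 29.6, 8.7, 3.1, 0, 0, 0.0419],
```

{"api": "move_arm", "payload": {"commands": [[40,28,14,3,0,0,0.042],[40,28,12,3,0,0,0.042],[40,29,11,3,0,0,0.042],[40,29,10,3,0,0,0.042],[40,30,9,3,0,0,0.042]]}}

```text
clock: 14.42
position: [0.5583, 0.2776, 0.1556]
ee_rot: [-2.287, -2.153, 0.002]
wrist_force: [0.8, -0.4, -0.2]
finger_gap: 0.469
```

{"api": "move_arm", "payload": {"commands": [[40,0,0,0,0,0,0],[40,0,0,0,0,0,0]]}}

```text
clock: 14.58
position: [0.558, 0.2776, 0.1549]
ee_rot: [-2.282, -2.158, 0.003]
wrist_force: [-0.5, -0.7, -0.6]
finger_gap: 0.465
```

```bash
python3 - <<'E'
from h import *
k=knob(1.78);plan(k[0],k[1],.067,J[2]+np.pi-1.78);print(bot.get_obs()['position'])
f,C,b=red('wrist');print(b,proj(C,[knob(1.78,.063),knob(1.78,.08)]))
E
```

```text
shift mm(start axes) [-1.5  2.3 87.9] turn [-0.002  0.001  0.002] shift in goal axes [-1.5  2.1 87.9] q6 1.95
shift mm(start axes) [-1.5  2.3 87.9] turn [-1.00e-03 -3.00e-03 -3.14e+00] shift in goal axes [ 1.5 -2.1 87.9] q6 1.95
[0.55801328 0.27759151 0.15486498]
[(np.int32(635), array([276.80944882, 222.31496063]))] [[277.58610954 217.17617196]
 [277.77242737 225.03464488]]
```

The knob image (277,222) agrees with the prediction. I'll go down, close to 24 mm and swing back.

{"api": "move_arm", "payload": {"commands": [[40,-1.5,2,30,0,0,0],[40,0,0,30,0,0,0],[40,0,0,26,0,0,0],[40,0,0,0,0,0,0],[24,0,0,0,0,0,0]]}}

```text
clock: 15.05
position: [0.5596, 0.2736, 0.0699]
ee_rot: [-2.285, -2.154, 0.004]
wrist_force: [-0.7, -0.2, -0.1]
finger_gap: 0.341
```

{"api": "move_arm", "payload": {"commands": [[24,0,0,0,0,0,0],[24,0,0,0,0,0,0]]}}

```text
clock: 15.22
position: [0.5614, 0.2747, 0.0725]
ee_rot: [2.284, 2.155, 0.004]
wrist_force: [1.0, 0.4, 0.7]
finger_gap: 0.284
```

{"api": "move_arm", "payload": {"commands": [[24,-0.6,-10,0,0,0,-0.12],[24,-0.6,-10,0,0,0,-0.12],[24,-0.6,-10,0,0,0,-0.12],[24,-0.6,-10,0,0,0,-0.12],[24,-0.6,-10,0,0,0,-0.12]]}}

```text
clock: 15.63
position: [0.513, 0.2633, 0.0722]
ee_rot: [1.536, 2.738, 0.004]
wrist_force: [0.0, 1.3, -0.1]
finger_gap: 0.275
```

{"api": "move_arm", "payload": {"commands": [[24,-0.6,-10,0,0,0,-0.12],[24,-0.6,-10,0,0,0,-0.12],[24,-0.6,-10,0,0,0,-0.12],[24,-0.6,-10,0,0,0,-0.12],[24,-0.6,-10,0,0,0,-0.12]]}}

```text
clock: 16.05
position: [0.48, 0.2263, 0.0722]
ee_rot: [0.658, 3.069, 0.003]
wrist_force: [1.0, 1.5, -0.1]
finger_gap: 0.281
```

```bash
python3 - <<'E'
from h import *
th=.58
k=knob(th);plan(k[0],k[1],.067,J[2]+np.pi-th);print(bot.get_obs()['position'],bot.get_obs()['wrist_force'])
E
```

```text
shift mm(start axes) [1.4 0.1 5.2] turn [0.002 0.002 0.006] shift in goal axes [1.4 0.1 5.2] q6 0.7
shift mm(start axes) [1.4 0.1 5.2] turn [-3.000e-03  4.000e-03 -3.136e+00] shift in goal axes [-1.4 -0.1  5.2] q6 0.7
[0.48002901 0.22630681 0.07216616] [ 0.97830501  1.47631553 -0.13043621]
```

{"api": "move_arm", "payload": {"commands": [[24,0.4,-10,2,0,0,-0.116],[24,-0.6,-10,0,0,0,-0.116],[24,-0.6,-10,0,0,0,-0.116],[24,-0.6,-10,0,0,0,-0.116],[24,-0.6,-9,0,0,0,-0.116]]}}

```text
clock: 16.47
position: [0.4723, 0.1783, 0.07]
ee_rot: [-0.247, 3.129, 0.001]
wrist_force: [-0.9, 0.3, 0.2]
finger_gap: 0.285
```

{"api": "move_arm", "payload": {"commands": [[24,0,-2,0,0,0,0],[24,0,-2,0,0,0,0],[24,0,0,0,0,0,0]]}}

```text
clock: 16.72
position: [0.4731, 0.1749, 0.0693]
ee_rot: [-0.231, 3.131, 0.001]
wrist_force: [-0.3, 0.3, -0.4]
finger_gap: 0.283
```

```bash
python3 - <<'E'
from h import *
k=knob(0);plan(k[0],k[1],.067,J[2]+np.pi);print(bot.get_obs()['position'],bot.get_obs()['wrist_force'])
E
```

```text
shift mm(start axes) [0.3 4.6 2.3] turn [ 0.001  0.002 -0.005] shift in goal axes [0.3 4.6 2.3] q6 0.04
shift mm(start axes) [0.3 4.6 2.3] turn [ 3.000e-03 -1.000e-03  3.137e+00] shift in goal axes [-0.3 -4.6  2.3] q6 0.04
[0.47313958 0.17489671 0.06926702] [-0.2984988   0.33059825 -0.36886068]
```

There's no stop force yet, so I'll push on in small steps.

{"api": "move_arm", "payload": {"commands": [[24,0,-1,0,0,0,0],[24,0,-1,0,0,0,0],[24,0,0,0,0,0,0]]}}

```text
clock: 16.97
position: [0.4732, 0.1744, 0.0691]
ee_rot: [-0.236, 3.131, 0.006]
wrist_force: [-1.2, 9.1, 5.6]
finger_gap: 0.281
```

{"api": "move_arm", "payload": {"commands": [[24,0,-1,0,0,0,0],[24,0,-1,0,0,0,0],[24,0,0,0,0,0,0]]}}

```text
clock: 17.22
position: [0.4733, 0.1741, 0.0691]
ee_rot: [-0.238, 3.131, 0.011]
wrist_force: [-2.9, 18.7, 5.3]
finger_gap: 0.284
```

The clamp is at its stop: the force rises to 19 N and it doesn't move further. I'll back off to the middle of the gap, open, lift and check.

{"api": "move_arm", "payload": {"commands": [[24,0,6,0,0,0,0],[34,0,0,0,0,0,0],[34,0,0,0,0,0,0],[34,0,0,-10,0,0,0],[34,0,0,-30,0,0,0]]}}

```text
clock: 17.63
position: [0.4702, 0.1758, 0.1054]
ee_rot: [0.235, -3.126, 0.002]
wrist_force: [-0.0, -0.2, -0.1]
finger_gap: 0.399
```

{"api": "move_arm", "payload": {"commands": [[34,0,0,-35,0,0,0],[34,0,0,-35,0,0,0],[34,0,0,-20,0,0,0],[34,0,0,0,0,0,0],[34,0,0,0,0,0,0]]}}

```text
clock: 18.05
position: [0.4728, 0.1763, 0.199]
ee_rot: [-0.236, 3.131, -0.0]
wrist_force: [-1.2, -0.3, -1.5]
finger_gap: 0.398
```

```bash
python3 - <<'E'
from h import *
o=bot.get_obs();print(o['position'],o['wrist_force'],o['clock'])
f,C,b=red('wrist',cam('wrist',o));print(b,proj(C,[knob(t,.08) for t in(0,.05,.1)]))
im=f[:,:,::-1].copy()
for poly,zz,c in((L,.028,(0,255,255)),(WEB,.068,(0,255,0)),(JB,.026,(255,0,255))): cv2.polylines(im,[np.round(proj(C,place(J,poly,zz))).astype(np.int32)],True,c,1)
cv2.imwrite('pics/w6.png',cv2.resize(im,None,fx=1.4,fy=1.4))
f,C,b=red('top');print(b,proj(C,knob(0,.066)));f2,C2,b2=red('scene');print(b2,proj(C2,knob(0,.063)))
E
```

```text
[0.4727607  0.17632872 0.19903954] [-1.15338535 -0.28297881 -1.48839516] 18.05
[(np.int32(296), array([ 38.78040541, 190.48310811])), (np.int32(419), array([276.25059666, 202.00954654]))] [[278.82829531 206.95116854]
 [283.64180822 207.06394901]
 [288.43908105 207.40552967]]
[] [[197.85524497 260.57005974]]
[(np.int32(47), array([229.23404255, 249.70212766]))] [[228.52700436 249.90427138]]
```

View pics/w6.png

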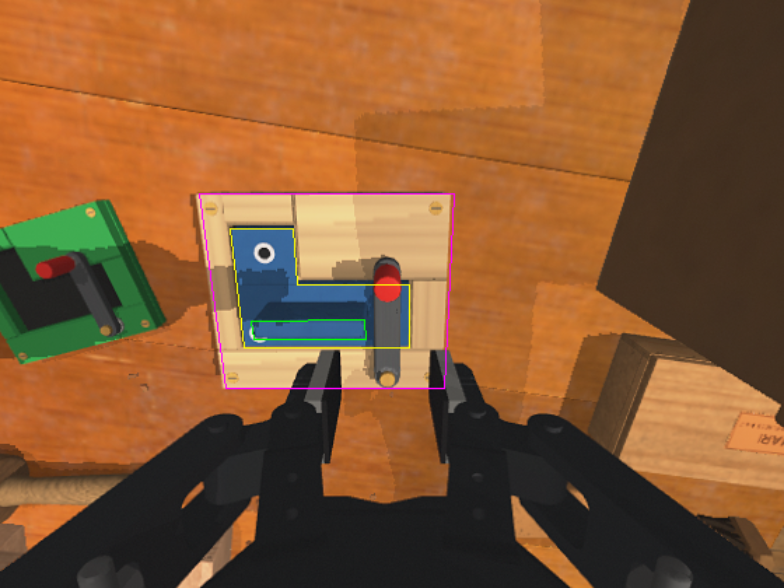

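The clamp lies across the bar end at θ≈0 (knob at (386,285)), the bracket is flush in the pocket, and the gripper is clear. Handing in.

```bash
python3 -c "
from station import bot
print(bot.sign_off())"
```

```text
the job is handed in; nothing more can be done
None
```

The bracket is in the jig pocket with the clamp swung back over its foot. I handed the job in at about 18 s, with the gripper well clear.

- **Clamp clear:** I caged the knob between the fingers and swung the arm from about 0 to about 1.78 rad.
- **Bracket in:** I gripped the web, turned the bracket about 118° and lowered it. The foot first caught the pocket chamfer on the +y side at about 15 N. I backed off, shifted 2 mm and lowered again. It then reached the floor with the TCP at 57.4 mm, against 57 mm expected, and its outline matched the fully-home model in the wrist view.
- **Clamp back:** I swung the arm back until it met its stop, where the force rose to 19 N with no further movement. The scene and wrist cameras both put the knob within a few pixels of 0 rad.

**Checks:** The last top-camera look didn't find the red knob, so it neither confirmed nor contradicted the clamp angle; I didn't look into why. I didn't touch the mallet, the other tools or the green look-alike, but I made no separate check of their positions at the end.

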